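Turn a kiln shelf round: hook out the forgotten plaques, pack tall ware behind short

TASK

Turn the kiln shelf round for the next firing. First draw both forgotten name plaques out of the slots under the upper kiln shelf with the kiln hook; lay each flat, face up, on the terracotta board in a free place in line with the plaque already there, and put the hook back on its rest. When the slots are empty, pack the waiting ware upright on the upper shelf: all the tall vases in its back half before any short ramekin, then all the ramekins in its front half, every foot wholly on the shelf and no two pots touching; leave the plaque on the board and the sponge alone.

Things in the scene. Friction and masses are not known exactly. Their poses are not given: they have to be found in the camera images.
- kiln_stack: Fixed beige kiln furniture: a lower shelf x -110..110, y -310..160 mm, 15 thick, on the bench; on it 45 mm high bars (30 thick at front, back and left edges, 20 thick along the middle, x = 0); on these the upper shelf x -110..110, y -160..160, 15 thick, top at 75 mm. Two slots between, open only at -y. Origin: on the bench under the upper shelf's middle; x to the back, away from the robot, z up.
- slot_front (a point): Centre of the mouth of the front slot: kiln_stack x -45, y -160, 37.5 mm above the bench. The slot runs from here along kiln_stack +y, 290 mm deep, 70 mm wide, floor at 15 mm, roof at 60 mm. The lower shelf runs on 150 mm outside the mouth (-y). Axes as kiln_stack.
- slot_back (a point): Centre of the mouth of the back slot: kiln_stack x 45, y -160, 37.5 mm above the bench. The slot runs from here along kiln_stack +y, 290 mm deep, 70 mm wide, floor at 15 mm, roof at 60 mm. The lower shelf runs on 150 mm outside the mouth (-y). Axes as kiln_stack.
- deck (a point): Middle of the upper shelf's top face (220 mm along x, 320 mm along y), 75 mm above the bench. Axes as kiln_stack. Its back half is x > 0, its front half x < 0.
- plaque1: Forgotten cream name plaque, flat and face up in the front slot. 80 (x) x 54 mm (y), 10 thick: body 80 x 44 with a raised part 44 mm long in the middle of its +y side. About 0.09 kg. Its long side lies along the slot within 4 degrees, within 4 mm of the slot's middle; inner end 97 to 117 mm behind the mouth, outer end 80 mm nearer. Origin: centre of the 80 x 54 outline, underside.
- plaque2: Forgotten cream name plaque, flat and face up in the back slot. 80 (x) x 54 mm (y), 10 thick: body 80 x 44 with a raised part 44 mm long in the middle of its +y side. About 0.09 kg. Its long side lies along the slot within 4 degrees, within 4 mm of the slot's middle; inner end 97 to 117 mm behind the mouth, outer end 80 mm nearer. Origin: centre of the 80 x 54 outline, underside.
- hook: Kiln hook: wooden handle 92 x 16 mm, 18 mm high, a straight 6 mm steel rod ahead of it and a turned-down blade (32 mm wide, 4 thick) at its end. Origin: middle of the handle, on its axis; x along the rod, z up. Rod from x = 46; blade at x = 178 to 182 mm, reaching 20 mm below the axis. 0.09 kg, balanced about 20 mm ahead of the origin. Lies on its rest, blade down, axis 47 mm above the bench.
- hook_tip (a point): Middle of the lower edge of the hook's blade: 180 mm ahead of the hook's origin and 20 mm below its axis. Axes as hook.
- rest: Fixed dark wooden rest of the hook: base 100 (x) x 60 mm (y), two forked uprights at x = -36 and 36 mm, 10 mm thick, each with a notch 32 mm wide, floor at 38 mm, prongs to 52 mm; 62 mm clear between the uprights for fingers. Origin: under its middle, on the bench; the hook lies along its x, blade towards +x.
- cradle (a point): Where the hook's origin lies when it rests squarely: rest x 0, y 0, 47 mm above the bench. Axes as rest.
- board: Fixed terracotta board 310 (x) x 120 (y) x 12 mm on the bench at the right. Plaques lie on it in one row, long side along its x, in three places: x = -95, 0 and 95 mm, y = 0; one of them is taken at first. Origin: centre of its underside.
- laid_a: Cream bisque name plaque like the forgotten ones (80 x 54 x 10 mm), lying on the terracotta board in one of its three places; may be absent. Origin: centre of its underside. Leave it where it is.
- laid_b: Cream bisque name plaque like the forgotten ones (80 x 54 x 10 mm), lying on the terracotta board in one of its three places; may be absent. Origin: centre of its underside. Leave it where it is.
- laid_c: Cream bisque name plaque like the forgotten ones (80 x 54 x 10 mm), lying on the terracotta board in one of its three places; may be absent. Origin: centre of its underside. Leave it where it is.
- vase1: Tall bisque vase, 150 mm tall, round: foot 50 mm, belly 62 mm across from 20 to 70 mm up, then tapering to a straight neck 34 mm across from 105 mm up to the rim. Stands on the bench. 0.2 to 0.4 kg. May be absent. Origin: centre of its foot, z up its axis.
- vase2: Tall bisque vase, 150 mm tall, round: foot 50 mm, belly 62 mm across from 20 to 70 mm up, then tapering to a straight neck 34 mm across from 105 mm up to the rim. Stands on the bench. 0.2 to 0.4 kg. May be absent. Origin: centre of its foot, z up its axis.
- ramekin1: Short bisque ramekin, 48 mm tall, round, straight-sided, 58 mm across down to its foot; grip it from outside, it acts as solid. Stands on the bench. About 0.16 kg. May be absent. Origin: centre of its foot, z up its axis.
- ramekin2: Short bisque ramekin, 48 mm tall, round, straight-sided, 58 mm across down to its foot; grip it from outside, it acts as solid. Stands on the bench. About 0.16 kg. May be absent. Origin: centre of its foot, z up its axis.
- ramekin3: Short bisque ramekin, 48 mm tall, round, straight-sided, 58 mm across down to its foot; grip it from outside, it acts as solid. Stands on the bench. About 0.16 kg. May be absent. Origin: centre of its foot, z up its axis.
- sponge: Round yellow sponge, 76 mm across and 26 mm thick, on the bench at the far right of the lower shelf; leave alone. Origin: centre of its underside.
Mind the look-alikes: they are no part of the job. Leave any purple or turquoise look-alike of the ramekin2 alone.

How it is judged:
By the outcome, as a careful person would: the job done as asked, in the order asked, and still so for the second after the job is handed in, with the robot touching nothing.
Of laid_a, laid_b, laid_c only 1 to 1 are there at a start; the rules pass over those that are not, and their reading is None.
Of vase1, vase2, ramekin1, ramekin2, ramekin3 only 4 to 5 are there at a start; the rules pass over those that are not, and their reading is None.
At some moment in a run one of ramekin1, ramekin2, ramekin3 may be knocked a few centimetres aside while the robot is not near it.
It also fails if it takes over 208 s, if anything falls off the work surface, if the arm or the gripper's body presses on something with over 40 N, if the wrist force passes 120 N, or if a joint passes its speed limit or range.

ROBOT

A 6-joint arm with a two-finger parallel gripper is mounted at the origin on the work surface. World frame = base frame: x ahead of the robot, y to its left, z up, the work surface at z = 0. Lengths are in m, angles in rad, forces in N, time in s.
With the tool pointing down it reaches from about 0.35 to 0.8 m from the base axis. Payload 7.3 kg.
Tool frame: the origin (TCP) lies between the finger pads; the fingertips stand 25 mm ahead of it and the grasp point (between the pads) lies 6 mm ahead of it (r.tip_extent is the distance from the TCP to the fingertips, in m); z points along the fingers, y is the line along which they close (so a half turn about z gives the same grasp; the last joint's range is limited). The gripper opens to 85 mm and grips with 20 to 120 N. Pads are 22 mm wide; open, the fingers measure 114 mm over their backs; the gripper's body (76 mm by 85 mm) begins 54 mm behind the grasp point. The pads swing forward as they close: fully open they stand 13 mm farther back than shut.
Start: joints at [-1.344, 0.342, 1.524, -0, 1.275, -0.146], TCP at [0.191, -0.489, 0.256] pointing down, gripper open.
Joint ranges: [-2.53, 2.53], [-0.77, 2.02], [0.04, 2.7], [-1, 4.14], [0.28, 2.66], [-3.11, 3.11]. Speed limits (rad/s): [2.57, 2.57, 3.14, 3.14, 3.14, 3.14].

INTERFACE

Orientations are given as a unit quaternion [x, y, z, w].
In Python, from workcell import r, command_gripper, optics gives the robot as it stands. The module is installed in compiled form; this text tells all that it offers. Calls block until the motion is done:
- r.reach(position, orientation): joint-space move of the TCP to a pose.
- r.move_straight(position, orientation=None, speed=0.15, max_force=None): straight line of the TCP; orientation=None keeps the orientation; speed is the mean speed in m/s. With max_force (N) it stops when the force on the tool has changed by that much, and returns True; else False.
- r.movej(angles): joint-space move.
- command_gripper(opening, force=None): finger opening in m; force is the grip in N (None keeps the last); returns when the fingers have stopped.
- r.hold(seconds).
- r.solve_ik(position, orientation): joint angles nearest the present ones, or None.
- r.read_state(): the state.
- optics.get_image(name): name is "side" or "top" or "wrist"; returns (picture, depth): 384x512x3 uint8, red, green, blue; 384x512 float32, m along the optical axis (not along the pixel's ray), 0 where there is no reading.
- optics.camera_model(name): a dict with "K" (3x3 intrinsics, pixels), "R" (3x3) and "t" (3): a world point X has camera coordinates R X + t; the wrist camera has in their place "tool_from_camera" (4x4, takes a point from camera to tool coordinates, whose origin is the TCP and whose axes are the flange's). Camera axes: x right, y down, z forward; pixel columns grow to the right and rows downward; lengths in m; the calibration is good to about 2 mm. A picture is of the moment at which its call begins: read the wrist's pose just before it. camera_model takes no time and is no camera call.
A pose or a line that the arm cannot do raises r.PlanningError and nothing moves.
- r.finish_job(): hands the job in; it is judged then, once.
The state is a dict: "time_s": time; "joint_positions": joint angles; "dq": joint speeds; "tau": joint torques, N m; "eef_pos": TCP position; "eef_rot": TCP orientation; "contact_force": force on the tool from outside, world axes, zero at the start; "torque": the same for the moment, N m; "grip_width": finger opening in m; "grip_force": force on a finger pad.
Only numpy, scipy, OpenCV 4.12 (cv2) and the standard library are available. Lean on these libraries where they do the work, as an engineer would, in place of code of your own. Each camera call takes 0.05 s, during which the arm holds its last target. There are 200 camera calls.

## Working session

There is one attempt and no reset: what is moved stays moved. The work goes in short steps, each a Python script; the robot and the scene stay as the last script left them, time stands still between calls to the robot, and variables do not carry over. Pictures are saved under pics/ and viewed, at most 14 in all, crops included, and the job is handed in when it is done.

```bash
mkdir -p pics; python3 - <<'E'
from workcell import r, optics
import cv2, numpy as np
for n in("top","side"):
    p,d=optics.get_image(n); cv2.imwrite(f"pics/{n}0.png",p[:,:,::-1]); np.savez(f"pics/{n}0.npz",p=p,d=d)
    m=optics.camera_model(n); print(n,m["K"].tolist(),np.round(m["R"],3).tolist(),np.round(m["t"],3).tolist())
print(optics.camera_model("wrist")); print(r.read_state(), r.tip_extent)
E
```

```text
top [[418.2232641717139, 0.0, 255.03309709052334], [0.0, 418.2232641717139, 193.49080048286552], [0.0, 0.0, 1.0]] [[-0.009, -1.0, -0.013], [-0.991, 0.011, -0.134], [0.134, 0.011, -0.991]] [0.062, 0.492, 1.425]
side [[459.42579312354945, 0.0, 257.06342972436806], [0.0, 459.42579312354945, 188.60913311621172], [0.0, 0.0, 1.0]] [[0.916, -0.402, 0.017], [-0.2, -0.491, -0.848], [0.349, 0.773, -0.53]] [-0.431, 0.186, 1.432]
{'K': array([[308.40609725,   0.        , 260.06249378],
       [  0.        , 308.40609725, 194.70783107],
       [  0.        ,   0.        ,   1.        ]]), 'tool_from_camera': array([[-5.01412039e-04, -9.59185431e-01, -2.82777399e-01,
         7.17961470e-02],
       [ 9.99999863e-01, -4.38551851e-04, -2.85593630e-04,
         4.43365722e-04],
       [ 1.49924697e-04, -2.82777504e-01,  9.59185520e-01,
        -1.17693519e-01],
       [ 0.00000000e+00,  0.00000000e+00,  0.00000000e+00,
         1.00000000e+00]])}
{'time_s': 0.1, 'joint_positions': array([-1.34400783e+00,  3.42627435e-01,  1.52490288e+00, -5.95141923e-06,
        1.27543224e+00, -1.46041396e-01]), 'dq': array([ 2.09494649e-07, -2.33419905e-03, -3.43713634e-03, -1.39380449e-03,
        1.40296533e-03,  1.38845977e-03]), 'tau': array([ 1.45496775e-03, -4.34450841e+01, -2.46489769e+01, -1.32285763e-04,
        4.76568341e-03,  3.10139839e-06]), 'eef_pos': array([ 0.19115755, -0.48861287,  0.25571524]), 'eef_rot': array([ 9.82674601e-01,  1.85337959e-01, -3.04902339e-05, -6.84275642e-04]), 'contact_force': array([-0.14944104, -0.40340173, -0.52310114]), 'torque': array([-0.00755141, -0.01804026,  0.00766263]), 'grip_force': 0.0, 'grip_width': 0.08563243070456099} 0.025
```

View pics/top0.png

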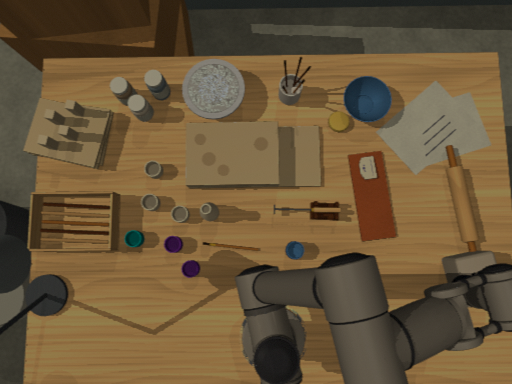

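View pics/side0.png

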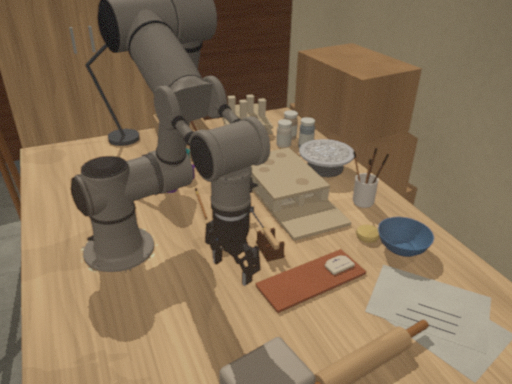

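```bash
cat > h.py <<'E'
import numpy as np, cv2
from workcell import r, optics, command_gripper
from scipy.spatial.transform import Rotation as R
def cloud(n, pd=None):
    m=optics.camera_model(n)
    if pd is None: pd=optics.get_image(n)
    p,d=pd; K=m["K"]; v,u=np.mgrid[:384,:512]
    c=np.stack([(u-K[0,2])/K[0,0]*d,(v-K[1,2])/K[1,1]*d,d],-1)
    return p,(c-np.asarray(m["t"]))@np.asarray(m["R"]),d
def wcloud():
    s=r.read_state(); p,d=optics.get_image("wrist"); m=optics.camera_model("wrist"); K=m["K"]; v,u=np.mgrid[:384,:512]
    c=np.stack([(u-K[0,2])/K[0,0]*d,(v-K[1,2])/K[1,1]*d,d],-1)
    T=m["tool_from_camera"]; t=c@T[:3,:3].T+T[:3,3]
    return p,t@R.from_quat(s["eef_rot"]).as_matrix().T+s["eef_pos"],d
E
python3 - <<'E'
from h import *
z=np.load("pics/top0.npz"); p,X,d=cloud("top",(z["p"],z["d"]))
np.set_printoptions(precision=3,suppress=True)
for n,(u,v) in dict(c1=(153,169),c2=(150,202),c3=(180,213),v=(209,209),j1=(122,87),j2=(140,103),j3=(155,80),pur=(173,244),tur=(134,239),blue=(295,250),k1=(195,130),k2=(270,180),plaq=(369,167),brd=(372,205),hook=(325,209),sponge=(339,121)).items(): print(n,X[v,u],p[v,u])
a=p[60:280,20:240]; b=p[110:260,240:410]
a=cv2.resize(a,(600,600),interpolation=2); cv2.imwrite("pics/crop1.png",a[:,:,::-1])
# components of height
h=X[...,2]; m=((h>.02)&(d>0)).astype(np.uint8)
n,l,s,c=cv2.connectedComponentsWithStats(m)
for i in range(1,n):
    if 25<s[i,4]<20000:
        q=X[l==i]; zt=np.percentile(q[:,2],97); t=q[q[:,2]>zt-.012]
        print(np.round(c[i]),s[i,4],"zt %.3f"%zt,"min",t.min(0)[:2],"max",t.max(0)[:2],"mid",(t.min(0)+t.max(0))[:2]/2)
E
```

```text
c1 [0.589 0.424 0.006] [95 85 66]
c2 [0.469 0.43  0.01 ] [95 85 66]
c3 [0.429 0.323 0.009] [95 85 65]
v [0.432 0.208 0.114] [116 107  83]
j1 [0.852 0.507 0.119] [143 136 116]
j2 [0.8   0.448 0.104] [143 136 116]
j3 [0.869 0.39  0.136] [143 137 116]
pur [0.32  0.345 0.013] [47 17 57]
tur [0.339 0.484 0.008] [ 0 62 56]
blue [ 0.296 -0.078  0.03 ] [45 73 94]
k1 [0.71  0.262 0.079] [134 113  77]
k2 [0.532 0.006 0.078] [134 114  79]
plaq [ 0.584 -0.346  0.023] [146 135 105]
brd [ 0.45  -0.352  0.014] [109  52  24]
hook [ 0.433 -0.18   0.061] [148 114  64]
sponge [ 0.754 -0.247  0.02 ] [142 115  46]
[62. 10.] 2752 zt 0.152 min [1.141 0.731] max [1.163 0.932] mid [1.152 0.831]
[292.  85.] 699 zt 0.198 min [ 0.811 -0.125] max [ 0.912 -0.037] mid [ 0.861 -0.081]
[214.  89.] 2973 zt 0.086 min [0.75  0.092] max [0.969 0.307] mid [0.86 0.2 ]
[157.  84.] 512 zt 0.134 min [0.849 0.369] max [0.909 0.427] mid [0.879 0.398]
[132.  98.] 907 zt 0.124 min [0.772 0.429] max [0.889 0.551] mid [0.831 0.49 ]
[370.  96.] 1012 zt 0.067 min [ 0.737 -0.426] max [ 0.905 -0.257] mid [ 0.821 -0.341]
[ 69. 132.] 44
[... 496 characters left out ...]
0.052 min [0.44  0.394] max [0.493 0.451] mid [0.467 0.423]
[317. 210.] 313 zt 0.060 min [ 0.403 -0.232] max [ 0.462 -0.007] mid [ 0.432 -0.12 ]
[209. 211.] 289 zt 0.152 min [0.413 0.197] max [0.445 0.23 ] mid [0.429 0.213]
[180. 213.] 99 zt 0.052 min [0.398 0.289] max [0.453 0.344] mid [0.426 0.317]
[134. 238.] 132 zt 0.052 min [0.314 0.447] max [0.369 0.503] mid [0.342 0.475]
[173. 244.] 115 zt 0.051 min [0.293 0.312] max [0.347 0.369] mid [0.32 0.34]
[295. 250.] 271 zt 0.057 min [ 0.269 -0.106] max [ 0.326 -0.049] mid [ 0.298 -0.078]
[190. 269.] 100 zt 0.052 min [0.208 0.251] max [0.265 0.307] mid [0.237 0.279]
[ 38. 301.] 908 zt 0.258 min [0.071 0.769] max [0.09  0.781] mid [0.081 0.775]
```

View pics/crop1.png

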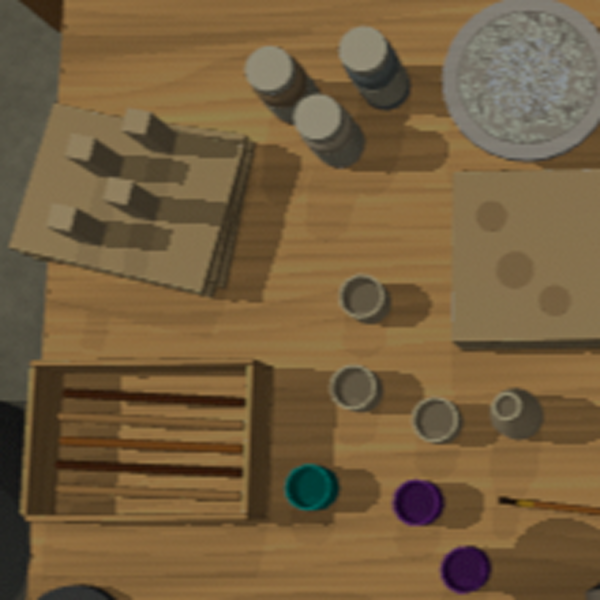

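The candidates are:
- **Ramekins, beige:** (153,169), (150,202) and (180,213).
- **Look-alikes to leave:** purple (173,244) and (191,268), turquoise (134,239).
- **Vase:** an open neck at (209,211). The lidded jars at (122,90), (140,108) and (157,84) are not vases. The blue cup at (295,250) isn't part of the job either.

The crop confirms these choices. Next I fit the fixed furniture.

```bash
python3 - <<'E'
from h import *
np.set_printoptions(precision=4,suppress=True)
P0=[0.40,-0.20,0.36]
q=R.from_matrix(np.array([[0,-1,0],[-1,0,0],[0,0,-1.]])).as_quat()  # tool x=-y, y=-x
try: r.reach(P0,q); print("ok",r.read_state()["joint_positions"],r.read_state()["time_s"])
except r.PlanningError as e: print(e)
p,X,d=cloud("top"); cv2.imwrite("pics/top1.png",p[:,:,::-1])
def rect(m,n):
    m=m&(d>0); k,l,s,c=cv2.connectedComponentsWithStats(m.astype(np.uint8)); i=1+s[1:,4].argmax()
    q=X[l==i]; rc=cv2.minAreaRect((q[:,:2]*1000).astype(np.float32)); print(n,rc,np.median(q[:,2]),s[i,4])
x,y,z=X[...,0],X[...,1],X[...,2]; reg=lambda a,b,c,e:(x>a)&(x<b)&(y>c)&(y<e)
rect(reg(.45,.8,-.08,.35)&(z>.07)&(z<.09),"deck")
rect(reg(.45,.8,-.25,.35)&(z>.011)&(z<.09),"kiln")
rect(reg(.3,.7,-.45,-.25)&(p[...,0]>1.6*p[...,1])&(z<.03),"board")
p2,W,dw=wcloud(); cv2.imwrite("pics/w1.png",p2[:,:,::-1]); np.savez("pics/w1.npz",p=p2,W=W,d=dw)
E
```

```text
ok [-0.6358  0.1308  1.5193 -0.0001  1.4918  2.5058] 2.3583
deck ((629.431884765625, 134.52774047851562), (220.94332885742188, 320.06689453125), 0.3594518005847931) 0.07493548833921536 5483
kiln ((630.1035766601562, 59.67765808105469), (221.9561309814453, 470.1282653808594), 0.2592211663722992) 0.07309209163719567 8187
board ((600.7022094726562, -340.3952941894531), (78.88748931884766, 120.122802734375), 5.561829566955566) 0.011056463094773136 388
```

```bash
python3 -c "
import cv2,numpy as np
a=cv2.imread('pics/top1.png');b=cv2.imread('pics/w1.png');cv2.imwrite('pics/both1.png',cv2.resize(np.vstack([a,b]),(450,600)) if 0 else np.hstack([cv2.resize(a,(400,300)),cv2.resize(b,(400,300))]))"
```

```text
(no output)
```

View pics/both1.png

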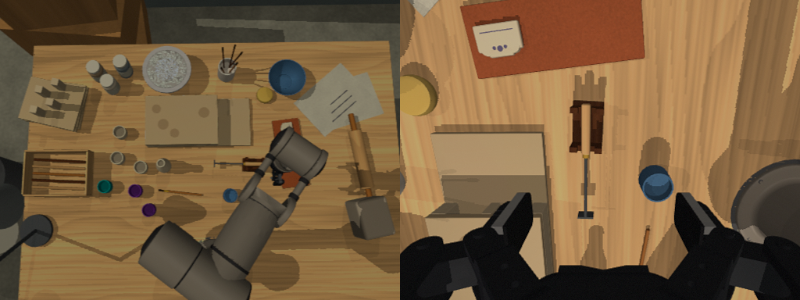

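The wrist crop (right) shows the hook on its rest at (587,140), with the blade at (587,213). The laid plaque is at (497,38) on the board. Only one vase is present, with three ramekins. Next I measure the hook, board and laid plaque.

```bash
python3 - <<'E'
from h import *
np.set_printoptions(precision=4,suppress=True)
z0=np.load("pics/top0.npz"); p,X,d=cloud("top",(z0["p"],z0["d"]))
def rect(p,X,d,m,n,f=0):
    m=m&(d>0); k,l,s,c=cv2.connectedComponentsWithStats(m.astype(np.uint8)); i=1+s[1:,4].argmax()
    q=X[l==i] if not f else X[m]; rc=cv2.minAreaRect((q[:,:2]*1000).astype(np.float32)); print(n,np.array(rc[0]),np.array(rc[1]),rc[2],"z",np.percentile(q[:,2],[5,50,95]),len(q)); return q
reg=lambda X,a,b,c,e:(X[...,0]>a)&(X[...,0]<b)&(X[...,1]>c)&(X[...,1]<e)
P=p.astype(int)
rect(p,X,d,reg(X,.3,.7,-.45,-.25)&(P[...,0]>P[...,2]*1.9)&(X[...,2]>.008)&(X[...,2]<.03)|reg(X,.3,.7,-.45,-.25)&(X[...,2]>.009)&(X[...,2]<.035),"board")
w=np.load("pics/w1.npz"); p,X,d=w["p"],w["W"],w["d"]; P=p.astype(int)
rect(p,X,d,reg(X,.3,.75,-.45,-.24)&(X[...,2]>.007),"boardW")
rect(p,X,d,reg(X,.45,.65,-.45,-.28)&(X[...,2]>.0165),"laidW")
q=rect(p,X,d,reg(X,.38,.5,-.26,.02)&(X[...,2]>.0535),"handle")
q=rect(p,X,d,reg(X,.38,.48,-.12,.03)&(X[...,2]>.02)&(X[...,2]<.06),"rod")
for y0 in np.arange(-.24,.02,.02):
    m=reg(X,.38,.48,y0,y0+.02)&(X[...,2]>.035); print("%.2f"%y0,m.sum(),X[m].mean(0) if m.any() else'', X[m][:,0].min() if m.any() else '',X[m][:,0].max() if m.any() else '')
m=reg(X,.38,.48,-.02,.03)&(X[...,2]>.02); print(X[m].min(0),X[m].max(0))
m=reg(X,.52,.74,-.16,-.04); print("apron z",np.median(X[m][:,2])); m=reg(X,.34,.36,-.25,-.1); print("bench",np.median(X[m][:,2]))
E
```

```text
board [ 486.0142 -353.9193] [309.5206 121.5366] 6.425304889678955 z [0.0086 0.0125 0.0215] 2574
boardW [ 484.8519 -355.1263] [310.103  120.4074] 6.693857192993164 z [0.0105 0.0122 0.0222] 19510
laidW [ 581.6138 -341.9991] [80.3278 54.2218] 7.5266852378845215 z [0.02   0.0219 0.0235] 2431
handle [ 426.9916 -205.8046] [96.552  28.7599] 6.832613945007324 z [0.3679 0.411  0.4266] 22382
rod [435.4459 -63.6732] [112.2957  31.9034] 89.77071380615234 z [0.0299 0.0491 0.051 ] 430
-0.24 867 [ 0.4123 -0.2228  0.2756] 0.38043538393971416 0.4575045802034283
-0.22 19824 [ 0.4309 -0.2123  0.4037] 0.3800065699337011 0.4750689316498856
-0.20 2425 [ 0.4542 -0.1953  0.372 ] 0.4234622236270526 0.4739782433372034
-0.18 154 [ 0.4309 -0.1703  0.0558] 0.42374033831490465 0.438256858701551
-0.16 401 [ 0.4318 -0.1517  0.0492] 0.4028603215157443 0.4620332519960794
-0.14 61 [ 0.4324 -0.1316  0.0506] 0.42613164487372507 0.43772689770226036
-0.12 50 [ 0.4333 -0.1103  0.0492] 0.430937845920506 0.4357585873022609
-0.10 49 [ 0.4338 -0.0906  0.0494] 0.43134709919342656 0.4361619777809645
-0.08 49 [ 0.4341 -0.0701  0.0495] 0.4317340743504501 0.4366876117063798
-0.06 48 [ 0.4347 -0.0498  0.0495] 0.4321602247906652 0.43716729716926733
-0.04 45 [ 0.4351 -0.0299  0.0496] 0.4325715218890806 0.43754433836982703
-0.02 144 [ 0.4358 -0.0114  0.0458] 0.4204817813491236 0.45160723828921784
-0.00 0   
[ 0.4197 -0.0199  0.0265] [ 0.4516 -0.0075  0.0514]
apron z 0.015020927860720568
bench 0.385792890687324
```

```bash
cat >> h.py <<'E'
q0=R.from_matrix(np.array([[0,-1,0],[-1,0,0],[0,0,-1.]])).as_quat()
def qyaw(a,base=q0): return (R.from_euler("z",a)*R.from_quat(base)).as_quat()
GX,GZ=0.008,0.009
def tcp(x,y,z,a=0.0):   # hook origin -> TCP, hook x at world angle 90deg+a
    return [x-GX*np.sin(a),y+GX*np.cos(a),z+GZ]
HK=(0.4315,-0.1895,0.047,-0.0224)
E
python3 - <<'E'
from h import *
np.set_printoptions(precision=4,suppress=True)
a=HK[3]; g=tcp(*HK)
command_gripper(0.045,40)
r.reach([g[0],g[1],0.15],qyaw(a))
print("f",r.move_straight(g,speed=.1,max_force=10))
command_gripper(0.0,60); s=r.read_state(); print(s["eef_pos"],s["grip_width"],s["grip_force"])
r.move_straight([g[0],g[1],0.17],speed=.12)
r.reach(tcp(0.585,-.245,.13),q0)
s=r.read_state(); print(s["eef_pos"],s["grip_width"],s["contact_force"],s["time_s"])
p,X,d=cloud("top"); x,y,z=X[...,0],X[...,1],X[...,2]
for y0 in np.arange(-.2,-.04,.02):
    m=(abs(x-.585)<.03)&(y>y0)&(y<y0+.02)&(z>.095)&(z<.2); 
    if m.any(): print("%.2f"%y0,m.sum(),np.median(X[m],0))
p,W,d=wcloud(); cv2.imwrite("pics/w2.png",p[:,:,::-1])
E
```

```text
f False
[ 0.432  -0.1817  0.0566] 0.015127339781522336 58.923468589782715
[ 0.584  -0.2365  0.1378] 0.015117564199680624 [-0.1776 -0.1589 -1.2354] 7.05
-0.20 2 [ 0.5843 -0.1825  0.13  ]
-0.18 6 [ 0.5844 -0.169   0.1302]
-0.16 10 [ 0.584  -0.148   0.1291]
-0.14 12 [ 0.5834 -0.1298  0.1299]
-0.12 11 [ 0.5842 -0.1089  0.129 ]
-0.10 12 [ 0.5838 -0.0907  0.1302]
-0.08 25 [ 0.5822 -0.0658  0.1301]
```

View pics/w2.png

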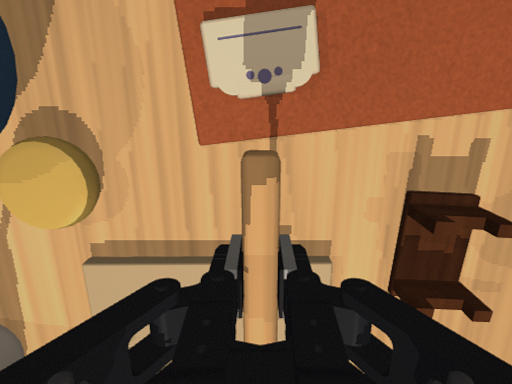

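The hook is held level and straight; the rod reads about 0.130 m all along its length. Now I pull plaque1.

```bash
cat >> h.py <<'E'
MY=-0.0255
def pull(x):
    r.reach(tcp(x,MY-.03-.18,.11),q0)
    r.move_straight(tcp(x,MY-.03-.18,.0515),speed=.1,max_force=15)
    f=r.move_straight(tcp(x,MY+.132-.18,.0515),speed=.12,max_force=12); print("in",f,r.read_state()["eef_pos"])
    if f: return
    f=r.move_straight(tcp(x,MY+.132-.18,.038),speed=.04,max_force=8); print("down",f,r.read_state()["eef_pos"])
    z=r.read_state()["eef_pos"][2]-GZ
    if f: z+=.002
    f=r.move_straight(tcp(x,MY-.045-.178,max(z,.038)),speed=.07,max_force=20); s=r.read_state(); print("out",f,s["eef_pos"],s["contact_force"],s["time_s"])
    if f: return
    r.move_straight(tcp(x,MY-.04-.178,max(z,.038)),speed=.05)
    r.move_straight(tcp(x,MY-.04-.178,.13),speed=.15)
E
python3 - <<'E'
from h import *
np.set_printoptions(precision=4,suppress=True)
pull(.585)
p,X,d=cloud("top"); cv2.imwrite("pics/t2.png",cv2.resize(p[100:260,160:420],None,fx=3,fy=3)[:,:,::-1])
E
```

```text
in False [ 0.5851 -0.0662  0.0605]
down False [ 0.5848 -0.0655  0.0466]
out False [ 0.585  -0.2404  0.047 ] [ 0.0933  0.4475 -0.4614] 12.7667
```

View pics/t2.png

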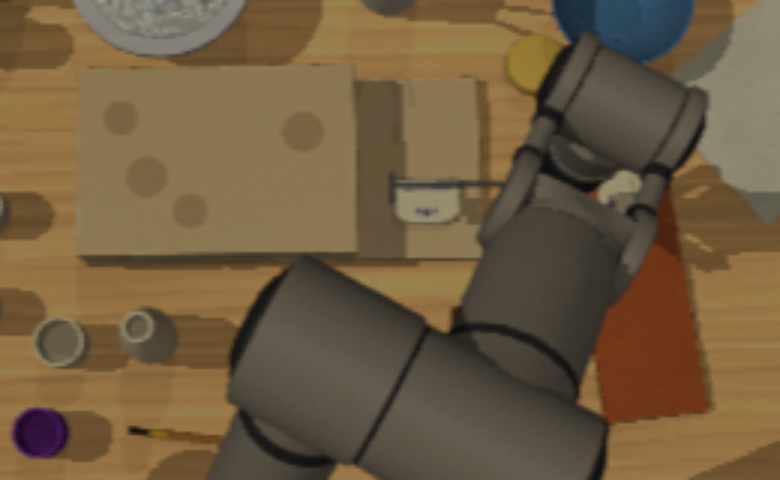

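Plaque1 is out on the apron at (427,205). Next are plaque2 and returning the hook.

```bash
python3 - <<'E'
from h import *
np.set_printoptions(precision=4,suppress=True)
pull(.674)
a=HK[3]; g=tcp(*HK)
r.reach([g[0],g[1],.15],qyaw(a))
f=r.move_straight([g[0],g[1],g[2]],speed=.06,max_force=6); print(f,r.read_state()["eef_pos"])
command_gripper(0.05); r.move_straight([g[0],g[1],.25],speed=.15)
r.reach([.52,-.17,.30],q0)
p,W,d=wcloud(); cv2.imwrite("pics/w3.png",p[:,:,::-1])
for lo,hi in((.53,.63),(.63,.73)):
    m=(W[...,0]>lo)&(W[...,0]<hi)&(W[...,1]>-.174)&(W[...,1]<-.04)&(W[...,2]>.0195)&(W[...,2]<.04)&(d>0)
    k,l,s,c=cv2.connectedComponentsWithStats(m.astype(np.uint8)); i=1+s[1:,4].argmax(); Q=W[l==i]
    print(cv2.minAreaRect((Q[:,:2]*1000).astype(np.float32)),len(Q),np.median(Q[:,2]),Q.mean(0))
m=(abs(W[...,0]-.432)<.05)&(W[...,1]>-.14)&(W[...,1]<.02)&(W[...,2]>.03)&(W[...,2]<.09); print("rod",np.median(W[m],0),W[m].max(0))
p,X,d=cloud("top"); b=p[100:260,100:420]; cv2.imwrite("pics/both3.png",np.hstack([cv2.resize(b,(400,300)),cv2.resize(p*0+cv2.imread("pics/w3.png")[:,:,::-1],(400,300))])[:,:,::-1])
print(r.read_state()["time_s"])
E
```

```text
in False [ 0.674  -0.0664  0.0605]
down False [ 0.6738 -0.0655  0.0466]
out False [ 0.6741 -0.2403  0.047 ] [ 0.3848 -0.2948 -0.9079] 19.6583
True [ 0.4316 -0.1815  0.0566]
((586.7229614257812, -110.21343994140625), (79.66814422607422, 54.08845901489258), 89.62764739990234) 2149 0.02495598228969076 [ 0.5874 -0.112   0.0249]
((667.8651733398438, -110.45396423339844), (54.263484954833984, 79.81929779052734), 0.9191637635231018) 2170 0.024949971912911345 [ 0.6687 -0.112   0.0249]
rod [ 0.4339 -0.1078  0.0496] [ 0.4514 -0.0071  0.0545]
25.6167
```

View pics/both3.png

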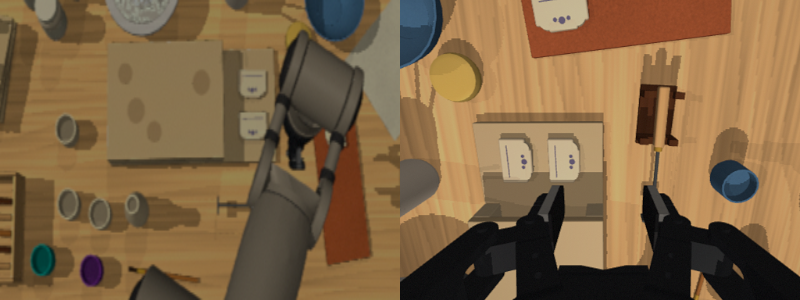

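Both plaques are out, with centres at (0.587,-0.110) and (0.668,-0.110), and the hook is on its rest. Next I lay the plaques on the board.

```bash
cat >> h.py <<'E'
q1=R.from_matrix(np.array([[0,1,0],[1,0,0],[0,0,-1.]])).as_quat()
E
python3 - <<'E'
from h import *
np.set_printoptions(precision=4,suppress=True)
by=np.deg2rad(6.6)
def st(t): s=r.read_state(); print(t,s["eef_pos"],"%.4f"%s["grip_width"],"%.1f"%s["grip_force"],"t%.1f"%s["time_s"])
for (x,y,a),(tx,ty) in [((.5867,-.1102,np.deg2rad(-.37)),(.3917,-.365)),((.6679,-.1105,np.deg2rad(.92)),(.486,-.354))]:
    command_gripper(.063,40)
    r.reach([x,y,.12],qyaw(a,q1))
    f=r.move_straight([x,y,.037],speed=.06,max_force=5); st(f"down {f}")
    z=r.read_state()["eef_pos"][2]
    if f: z+=.0015; r.move_straight([x,y,z],speed=.05)
    command_gripper(0.03,40); st("grip")
    r.move_straight([x,y,.16],speed=.15); st("lift")
    qt=qyaw(by-np.pi/2,q1)
    r.reach([tx,ty,.12],qt)
    f=r.move_straight([tx,ty,z-.005],speed=.06,max_force=4); st(f"place {f}")
    command_gripper(.066); r.move_straight([tx,ty,.14],speed=.15)
r.reach([.46,-.25,.36],qyaw(by-np.pi/2,q1))
p,W,d=wcloud(); cv2.imwrite("pics/w4.png",p[:,:,::-1])
m=(W[...,0]>.3)&(W[...,0]<.66)&(W[...,1]>-.42)&(W[...,1]<-.29)&(W[...,2]>.0172)&(W[...,2]<.04)&(d>0)
k,l,s,c=cv2.connectedComponentsWithStats(m.astype(np.uint8))
for i in range(1,k):
    if s[i,4]>300: Q=W[l==i]; print(cv2.minAreaRect((Q[:,:2]*1000).astype(np.float32)),len(Q),np.median(Q[:,2]))
E
```

```text
down False [ 0.587  -0.1103  0.0374] 0.0626 0.0 t30.0
grip [ 0.5871 -0.1103  0.0377] 0.0529 42.5 t30.2
lift [ 0.586  -0.11    0.1588] 0.0527 42.0 t31.2
place True [ 0.3916 -0.3649  0.0347] 0.0530 42.6 t33.7
down False [ 0.6682 -0.1106  0.0375] 0.0632 0.0 t38.0
grip [ 0.6684 -0.1106  0.0378] 0.0527 42.9 t38.2
lift [ 0.6673 -0.1103  0.1587] 0.0524 42.5 t39.2
place True [ 0.4859 -0.3539  0.0348] 0.0529 43.1 t41.7
((582.6136474609375, -342.09820556640625), (78.63482666015625, 54.786705017089844), 6.597626209259033) 2276 0.02192718153847803
((486.7470397949219, -354.5029296875), (79.34040069580078, 54.58556365966797), 6.360095977783203) 1889 0.02189474671367464
((393.549560546875, -365.54754638671875), (78.95870971679688, 54.08890151977539), 7.009266376495361) 1597 0.02186543120483636
```

View pics/w4.png

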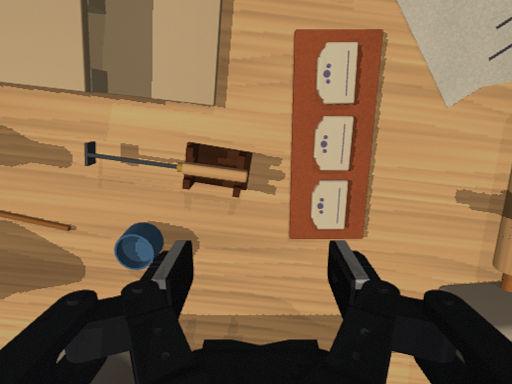

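The board shows three plaques in line (337,75), (335,143), (330,205), and the hook is on its rest. Next is the vase.

```bash
cat >> h.py <<'E'
def st(t): s=r.read_state(); print(t,np.round(s["eef_pos"],4),"w%.4f"%s["grip_width"],"g%.1f"%s["grip_force"],"t%.1f"%s["time_s"])
def pots():
    p,X,d=cloud("top"); out=[]
    m=((X[...,2]>.02)&(d>0)&(X[...,0]>.2)&(X[...,0]<.7)&(X[...,1]>.15)&(X[...,1]<.6)).astype(np.uint8)
    n,l,s,c=cv2.connectedComponentsWithStats(m)
    for i in range(1,n):
        if 60<s[i,4]<400:
            q=X[l==i]; zt=np.percentile(q[:,2],97); t=q[q[:,2]>zt-.010]; col=p[l==i].mean(0)
            out.append((*((t.min(0)+t.max(0))[:2]/2),zt,*np.ptp(t,axis=0)[:2],*col))
    return np.array(out)
E
python3 - <<'E'
from h import *
np.set_printoptions(precision=3,suppress=True)
P=pots(); print(P)
v=[a for a in P if .14<a[2]<.16]; assert len(v)==1; x,y=v[0][:2]
command_gripper(.062,60)
r.reach([x,y,.25],q1)
f=r.move_straight([x,y,.133],speed=.1,max_force=6); st(f"down {f}")
command_gripper(.02,60); st("grip")
r.move_straight([x,y,.27],speed=.1); st("lift")
tx,ty=.688,.1345
r.move_straight([tx,ty,.27],speed=.15)
f=r.move_straight([tx,ty,.204],speed=.05,max_force=3); st(f"place {f}")
command_gripper(.062); r.move_straight([tx,ty,.30],speed=.12)
r.reach([.5,.12,.38],q1)
P=pots(); print(P)
p,W,d=wcloud(); t,_,_=cloud("top"); cv2.imwrite("pics/both5.png",np.hstack([cv2.resize(t[100:280,100:340],(400,300)),cv2.resize(p,(400,300))])[:,:,::-1])
E
```

```text
[[ 0.682  0.595  0.059  0.037  0.009 68.71  57.754 39.203]
 [ 0.584  0.414  0.052  0.058  0.056 91.538 82.446 62.854]
 [ 0.444  0.406  0.051  0.056  0.057 94.712 85.669 65.415]
 [ 0.43   0.213  0.151  0.03   0.033 90.138 80.574 61.505]
 [ 0.425  0.318  0.052  0.055  0.054 97.717 88.869 68.101]
 [ 0.342  0.476  0.052  0.055  0.056  6.764 60.016 53.465]
 [ 0.32   0.341  0.051  0.054  0.058 53.34  23.774 58.047]
 [ 0.274  0.597  0.494  0.047  0.006 44.053 42.362 36.773]
 [ 0.237  0.279  0.053  0.057  0.056 50.257 23.317 53.03 ]]
down False [0.43  0.213 0.134] w0.0618 g0.0 t47.2
grip [0.43  0.213 0.134] w0.0329 g59.3 t47.6
lift [0.43  0.213 0.269] w0.0328 g59.6 t49.1
place True [0.688 0.135 0.209] w0.0328 g60.2 t52.1
[[ 0.679  0.595  0.062  0.039  0.01  67.271 56.457 38.286]
 [ 0.584  0.413  0.053  0.057  0.056 89.512 80.589 61.302]
 [ 0.444  0.406  0.052  0.056  0.057 92.186 83.288 63.475]
 [ 0.425  0.317  0.052  0.055  0.055 95.141 86.515 66.242]
 [ 0.341  0.475  0.052  0.054  0.058  6.291 58.031 51.795]
 [ 0.32   0.34   0.052  0.054  0.058 52.2   22.886 56.905]
 [ 0.274  0.596  0.496  0.042  0.008 42.626 41.078 35.544]
 [ 0.237  0.28   0.052  0.056  0.056 49.09  22.89  51.57 ]]
```

View pics/both5.png

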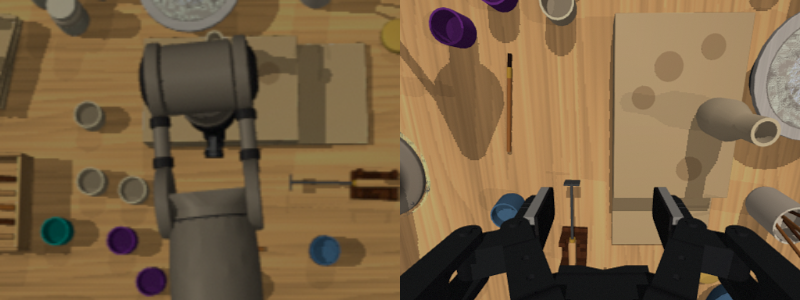

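The vase stands upright on the back half at (735,120) in the right crop, and one ramekin has been knocked (found again at (0.444,0.406)). Next are the ramekins, each located again before its grasp.

```bash
python3 - <<'E'
from h import *
np.set_printoptions(precision=3,suppress=True)
for tx,ty in [(.573,.2245),(.573,.1345),(.573,.0445)]:
    P=pots()
    c=[a for a in P if .045<a[2]<.058 and a[5]>80 and a[5]>a[7]>40 and max(a[3:5])<.066 and min(a[3:5])>.045]
    print(len(c)); c.sort(key=lambda a:a[1]); x,y=c[0][:2]; print(x,y)
    command_gripper(.078,50)
    r.reach([x,y,.14],q1)
    f=r.move_straight([x,y,.037],speed=.08,max_force=5); st(f"down {f}"); assert not f
    z=r.read_state()["eef_pos"][2]
    command_gripper(.04,50); st("grip"); assert abs(r.read_state()["grip_width"]-.058)<.004
    r.move_straight([x,y,.2],speed=.15)
    r.move_straight([tx,ty,.2],speed=.2)
    f=r.move_straight([tx,ty,z+.075-.004],speed=.05,max_force=3); st(f"place {f}")
    command_gripper(.074); r.move_straight([tx,ty,.22],speed=.15)
    r.reach([.5,.0,.36],q1)
r.reach([.3,-.3,.36],qyaw(-1.45,q1))
p,X,d=cloud("top"); cv2.imwrite("pics/t6.png",cv2.resize(p[60:280,100:430],None,fx=2.2,fy=2.2)[:,:,::-1]); st("end")
m=((X[...,2]>.1)&(d>0)&(X[...,0]>.5)&(X[...,0]<.76)&(X[...,1]>-.04)&(X[...,1]<.31)).astype(np.uint8)
n,l,s,c=cv2.connectedComponentsWithStats(m)
for i in range(1,n):
    if s[i,4]>30: q=X[l==i]; zt=np.percentile(q[:,2],97); t=q[q[:,2]>zt-.01]; print((t.min(0)+t.max(0))/2,zt,np.ptp(t,axis=0))
E
```

```text
3
0.4252083260590039 0.3169882076601118
down False [0.425 0.317 0.037] w0.0781 g0.0 t57.5
grip [0.425 0.317 0.038] w0.0567 g53.1 t57.8
place True [0.573 0.225 0.113] w0.0570 g53.5 t61.6
2
0.4436660450402672 0.40599511998409066
down False [0.444 0.406 0.038] w0.0783 g0.0 t67.3
grip [0.444 0.406 0.038] w0.0566 g53.6 t67.6
place True [0.573 0.135 0.113] w0.0568 g53.5 t72.0
1
0.5842702025748194 0.4140897380790389
down False [0.585 0.414 0.038] w0.0780 g0.0 t77.5
grip [0.585 0.414 0.038] w0.0571 g54.2 t77.8
place True [0.573 0.044 0.113] w0.0566 g53.8 t82.7
end [ 0.301 -0.299  0.36 ] w0.0737 g0.0 t86.0
[0.687 0.134 0.223] 0.22626517991939693 [0.033 0.031 0.012]
[0.574 0.046 0.122] 0.12613192097675713 [0.058 0.053 0.012]
[0.573 0.226 0.125] 0.12727930450012745 [0.057 0.057 0.015]
[0.573 0.135 0.123] 0.126578178724545 [0.055 0.053 0.011]
```

View pics/t6.png

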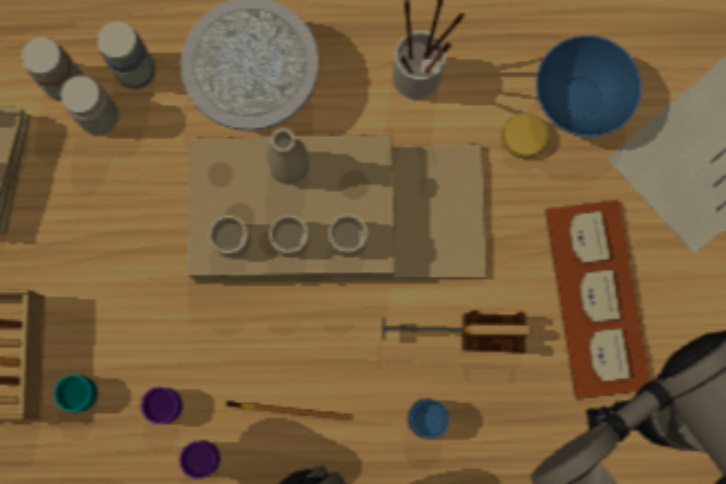

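The picture shows everything in place: the vase (287,155) is behind three ramekins (229,235), (289,235) and (348,234). The board row is complete, the hook is on its rest, and the sponge and look-alikes are untouched. Handing in.

```bash
python3 -c "
from workcell import r
print(r.finish_job())"
```

```text
the job is handed in; nothing more can be done
None
```

The job is done and handed in after about 86 s: both plaques are in line on the board, the hook is on its rest, and the one vase (back half) and three ramekins (front half) stand upright on the upper shelf.

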